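Hang up the ear defenders at the core store bench

TASK

Put the yellow ear defenders away on the blue hanger: first fold the hanger's bar down from its raised position until it is fully level on its stops, then hang the ear defenders astride the bar by their headband, one cup on each side and clear of the bench. Lower them onto the bar rather than dropping them, let go so they hang still, and leave the other things on the bench where they are.

Things in the scene. Friction and masses are not known exactly. Their poses are not given: they have to be found in the camera images.
- stand: Blue steel hanger stand, fixed to the bench; place and yaw vary. Origin: on the bench (z = 0) straight below the middle of the level bar. x points from there to the hinge posts, y along the bar, z up. Two posts (22 x 18 mm, 178 mm high, at y = -105 and +105 mm) stand on a base plate (70 x 250 x 8 mm) at x = 130 mm, with a cross tie at z 35 to 65 mm. Under the level bar there is only bench.
- rail (a joint): Angle (rad) of the U-shaped steel frame hinged between the posts that carries the bar: 0 = level on its stops, reaching from the posts along stand -x; grows as it folds up, to 1.5 (nearly upright). Starts raised at 0.95 to 1.35. The hinge is stiff (friction 0.4 Nm: 2 to 5 N at the bar) and stays where left; push the bar over along stand -x and down to lower it.
- rail_hinge (a point): Middle of the hinge axis, between the posts, at stand x = 130 mm, z = 163 mm; the axis runs along the stand's y.
- rail_bar (a point): Centre of the bar, on its axis: black rubber-sleeved round bar, 18 mm diameter, 160 mm long along stand y between the side arms of the U (10 mm wide, 18 mm high, centred at y = -85 and +85 mm, running back to the hinge). It moves with the frame, 130 mm from the hinge axis; level, its axis is 163 mm above the bench. Axes: y along the bar; when level, x to the hinge and z up.
- muffs: Yellow ear defenders, about 0.25 kg, standing on their two cups, arch up. Origin: on the bench midway between the cups; z up, x from cup to cup (the arch lies in x-z), y across the headband's width; both ends alike. 166 mm high, 160 mm wide in x, 74 mm in y. Cups 92 mm high; the black cushions leave a free gap of 54 mm (x = -27 to +27 mm). Hung on the bar, the cups end 20 mm above the bench.
- muffs_band (a point): Middle of the underside of the black headband's crest, 152 mm above the muffs' origin; axes as muffs. The band is 14 mm thick and 26 mm wide in y; its underside is an arch of 60 mm radius. It can be pinched across the 26 mm at the crest with the fingertips; tips reaching below this point would strike the bar. Properly hung, it rests on the bar's top, 9 mm above the bar's axis.
- spray_bottle: Bystander: white and blue trigger spray bottle, 70 mm diameter, 188 mm high, origin at the centre of its underside.
- dot_roll: Bystander: white roll of blue dot stickers lying flat, 64 mm diameter, 26 mm high, origin at the centre of its underside.
- scanner: Bystander: grey and black hand-held barcode scanner lying on its side, about 95 x 160 mm, 36 mm high, origin on the bench under its middle.
- end_cap: Bystander: spare black tube end cap lying open side up, 78 x 98 mm, 32 mm high, origin at the centre of its underside.
There are look-alikes about, which are no part of the job. Leave any purple or red look-alike of the muffs alone.

How it is judged:
By the outcome, as a careful person would: the job done as asked, in the order asked, and still so for the second after the job is handed in, with the robot touching nothing.
It also fails if it takes over 69 s, if anything falls off the work surface, if the arm or the gripper's body presses on something with over 40 N, if the wrist force passes 120 N, or if a joint passes its speed limit or range.

ROBOT

A 7-joint arm with a two-finger parallel gripper is mounted at the origin on the work surface. World frame = base frame: x ahead of the robot, y to its left, z up, the work surface at z = 0. Lengths are in mm, angles in rad, forces in N, time in s.
With the tool pointing down it reaches from about 400 to 875 mm from the base axis. Payload 4.4 kg.
Tool frame: the origin (TCP) lies at the very end of the fingers, on their centre line; the grasp point (between the pads) lies 19 mm behind it; z points along the fingers, y is the line along which they close (so a half turn about z gives the same grasp; the last joint's range is limited). The gripper opens to 85 mm and grips with 20 to 120 N. Pads are 22 mm wide; open, the fingers measure 114 mm over their backs; the gripper's body (76 mm by 85 mm) begins 54 mm behind the grasp point. The pads swing forward as they close: fully open they stand 13 mm farther back than shut.
Start: joints at [-1.23, 0.628, 0.038, 1.517, -0.027, 0.996, -0.02], TCP at [257.165, 596.979, 231.313] pointing down, gripper open.
Joint ranges: [-3.06, 3.06], [-0.37, 2.12], [-1.25, 1.32], [0.18, 2.47], [-1.1, 4.24], [0.23, 1.98], [-2.94, 2.94]. Speed limits (rad/s): [2.57, 2.57, 3.14, 3.14, 3.14, 3.14, 3.14].

INTERFACE

Orientations are given as [roll, pitch, yaw] about the fixed x, y, z axes, in that order (R = Rz(yaw) Ry(pitch) Rx(roll)).
In Python, from cell import read_state, get_image, camera_params, finish_job gives the robot as it stands.
- The arm moves only by the tool arm_command, never from a script. Its argument "deltas" is a list of rows, each an object of numbers: "dx", "dy", "dz": the shift along the world's x, y, z in m; "yaw": the turn about the world's z in degrees; "jaw": the opening, from 0 (shut) to 1 (fully open). A call has 1 to 20 rows; each row is the pose to reach, as a shift and turn from the pose commanded when the call began; what a row does not reach only later rows make up. A row lasts 1/10 s, in which the tool goes at most 50 mm and 8.59 degrees, less where a joint would pass 70% of its speed; a pose out of reach is approached as far as the arm can. A call with a gripper value outside its range is refused whole. The fingers move at their own pace and stop on an object; the grip force is fixed at half the most. Time passes only in rows, so rows that repeat a pose let the fingers close. It gives the time, the measured TCP pose, the force, the opening and the grip force at its end, in the units of the state.
- read_state(): the state, without advancing time (a new reading comes with each control period).
- get_image(name): name is "scene" or "side" or "wrist"; returns (picture, depth): 384x512x3 uint8, red, green, blue; 384x512 float32, mm along the optical axis (not along the pixel's ray), 0 where there is no reading.
- camera_params(name): a dict with "camera_matrix" (3x3 intrinsics, pixels), "extrinsics" (4x4, takes a point from camera to world coordinates). Camera axes: x right, y down, z forward; pixel columns grow to the right and rows downward; lengths in mm; the calibration is good to about 2 mm. A picture is of the moment at which its call begins: read the wrist's pose just before it. camera_params takes no time and is no camera call; for the wrist camera it gives the pose at the moment of the call.
- finish_job(): hands the job in; it is judged then, once.
The state is a dict: "clock": time; "qpos": joint angles; "qd": joint speeds; "tau": joint torques, N m; "eef_pos": TCP position; "tool_rot": TCP orientation; "force": force on the tool from outside, world axes, zero at the start; "torque": the same for the moment, N m; "width": finger opening in mm; "gripper_force": force on a finger pad.
Only numpy, scipy, OpenCV 4.12 (cv2) and the standard library are available. Lean on these libraries where they do the work, as an engineer would, in place of code of your own. Each camera call takes 0.05 s, during which the arm holds its last target. There are 200 camera calls.

## Working session

There is one attempt and no reset: what is moved stays moved. The work goes in short steps, Python scripts to look and compute and a tool call to move; the robot and the scene stay as the last step left them, time stands still between calls to the robot, and variables do not carry over. Pictures are saved under pics/ and viewed, at most 10 in all, crops included, and the job is handed in when it is done.

Besides the shell and the picture viewer there is one more tool, called after "Emit:" by a JSON object that holds its "name" and its "arguments". arm_command: Moves the arm, as the interface text tells. Its arguments: {"type":"object","properties":{"deltas":{"type":"array"}},"required":["deltas"]}

```bash
mkdir -p pics && cat > h.py <<'E'
import numpy as np, cv2
from cell import *
def grab(n):
    p=camera_params(n); im,d=get_image(n); return im,d,np.array(p["camera_matrix"]),np.array(p["extrinsics"])
def world(d,K,T):
    v,u=np.mgrid[:d.shape[0],:d.shape[1]]
    P=np.stack([(u-K[0,2])/K[0,0]*d,(v-K[1,2])/K[1,1]*d,d],-1)
    return P@T[:3,:3].T+T[:3,3]
E
python3 - <<'E'
from h import *
ims=[]
for n in("scene","side"):
    im,d,K,T=grab(n); np.savez(n,im=im,d=d,K=K,T=T); ims.append(im); print(n,K.round(1).tolist(),T.round(2).tolist())
o=np.hstack(ims); cv2.imwrite("pics/a.png",cv2.resize(o,(800,300),interpolation=cv2.INTER_AREA)[:,:,::-1])
cv2.imwrite("pics/s.png",ims[0][:,:,::-1]);cv2.imwrite("pics/d.png",ims[1][:,:,::-1])
s=read_state();print(s["eef_pos"],s["tool_rot"],s["width"],s["clock"])
E
```

```text
scene [[368.2, 0.0, 251.7], [0.0, 368.2, 195.3], [0.0, 0.0, 1.0]] [[0.74, 0.43, -0.52, 1185.03], [0.68, -0.47, 0.57, -655.9], [0.0, -0.77, -0.64, 847.65], [0.0, 0.0, 0.0, 1.0]]
side [[458.4, 0.0, 244.6], [0.0, 458.4, 185.2], [0.0, 0.0, 1.0]] [[0.73, -0.45, 0.51, -180.13], [-0.68, -0.51, 0.53, -789.96], [0.02, -0.73, -0.68, 1126.85], [0.0, 0.0, 0.0, 1.0]]
[256.9273482  596.45410019 230.46348993] [-3.13984596e+00  5.22221585e-05  2.73483379e+00] 85.21430155880178 0.1
```

View pics/s.png

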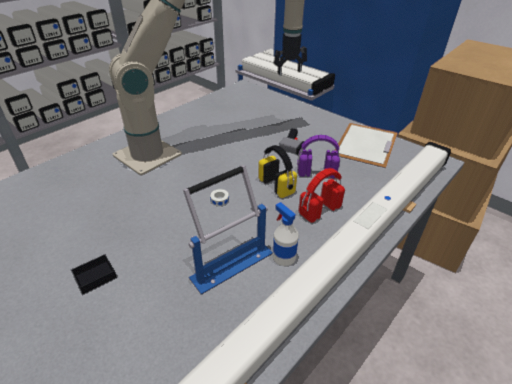

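View pics/d.png

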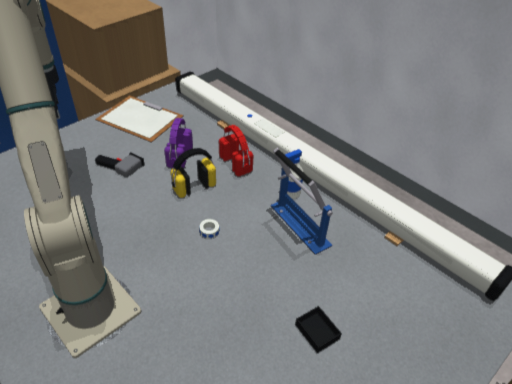

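Scene view: there are three ear-defender sets. The yellow one has a black band at about (278,170), side (193,173). The purple one is at (319,157), side (179,145), and the red one at (322,195), side (236,150). Only the yellow set fits the description. The blue stand is at scene (232,245), with its raised bar at (217,180). The spray bottle stands at (286,240), close behind the stand. Next I'll measure and take the confirming crop.

```bash
python3 - <<'E'
from h import *
for n in("scene","side"):
    z=np.load(n+".npz"); im=z["im"];W=world(z["d"],z["K"],z["T"]); hsv=cv2.cvtColor(im,cv2.COLOR_RGB2HSV)
    H,S,V=hsv[...,0].astype(int),hsv[...,1].astype(int),hsv[...,2].astype(int); ok=z["d"]>0
    x0,x1,y0,y1=(255,302,140,202) if n=="scene" else (165,220,145,200)
    roi=np.zeros_like(ok);roi[y0:y1,x0:x1]=1
    ye=ok&roi&(H>20)&(H<35)&(S>130)
    nc,lab,st,c=cv2.connectedComponentsWithStats(ye.astype(np.uint8))
    for i in range(1,nc):
        if st[i,4]>40:
            P=W[lab==i]; print(n,"yellow",st[i].tolist(),np.percentile(P,[3,50,97],axis=0).round().tolist())
    bk=ok&roi&(V<60)&(W[...,2]>100); P=W[bk]
    print(n,"band n",len(P),"z max",np.percentile(P[:,2],[50,90,97,99]).round(),"crest med",np.median(P[P[:,2]>np.percentile(P[:,2],85)],0).round())
    x0,x1,y0,y1=(180,275,160,290) if n=="scene" else (262,340,143,255)
    roi[:]=0;roi[y0:y1,x0:x1]=1
    bl=ok&roi&(H>95)&(H<125)&(S>130)
    if n=="scene": bl[:, :]&=~((np.arange(512)>271)[None]&(np.arange(384)<245)[:,None])
    pl=W[bl&(W[...,2]<14)&(W[...,2]>2)]
    r=cv2.minAreaRect(pl[:,:2].astype(np.float32)); print(n,"base",len(pl),np.round(r[0]),np.round(r[1]),round(r[2],1))
    tp=bl&(W[...,2]>170)&(W[...,2]<190)
    nc,lab,st,c=cv2.connectedComponentsWithStats(tp.astype(np.uint8))
    for i in range(1,nc):
        if st[i,4]>3: print(n,"post top",st[i].tolist(),W[lab==i].mean(0).round())
    bb=ok&roi&(V<70)&(W[...,2]>200); nc,lab,st,c=cv2.connectedComponentsWithStats(bb.astype(np.uint8))
    i=1+np.argmax(st[1:,4]); P=W[lab==i]; m=P.mean(0); u=np.linalg.svd(P-m)[2][0]; t=(P-m)@u
    print(n,"bar",st[i].tolist(),m.round(),u.round(3),"len",np.percentile(t,[1,99]).round())
    np.save(n+"_bar",P)
    c=im[y0-20:y1+10,x0-20:x1+20] if 0 else im
z=np.load("scene.npz")["im"][110:300,170:370]
cv2.imwrite("pics/crop.png",cv2.resize(z,None,fx=3,fy=3,interpolation=cv2.INTER_CUBIC)[:,:,::-1])
E
```

```text
scene yellow [259, 156, 17, 25, 166] [[458.0, 173.0, 19.0], [471.0, 181.0, 85.0], [486.0, 236.0, 94.0]]
scene yellow [277, 171, 20, 27, 371] [[560.0, 150.0, 12.0], [591.0, 168.0, 61.0], [603.0, 211.0, 93.0]]
scene band n 221 z max [153. 166. 167. 168.] crest med [527. 198. 166.]
scene base 1041 [ 563. -151.] [249. 308.] 75.3
scene post top [258, 204, 8, 8, 41] [695. -78. 177.]
scene post top [191, 236, 9, 9, 50] [ 655. -283.  178.]
scene bar [188, 167, 56, 27, 335] [ 618. -170.  285.] [-0.192 -0.981  0.002] len [-79.  75.]
side yellow [201, 157, 15, 30, 244] [[561.0, 151.0, 13.0], [573.0, 161.0, 78.0], [594.0, 213.0, 93.0]]
side yellow [173, 169, 14, 29, 258] [[446.0, 177.0, 13.0], [458.0, 186.0, 63.0], [481.0, 220.0, 91.0]]
side band n 265 z max [153. 163. 165. 167.] crest med [523. 198. 164.]
side base 788 [ 669. -177.] [251.  71.] 80.0
side post top [285, 150, 16, 10, 99] [750. -52. 183.]
side post top [324, 205, 8, 8, 34] [ 648. -281.  176.]
side bar [275, 150, 37, 34, 280] [ 611. -162.  282.] [-0.219 -0.972  0.086] len [-83.  81.]
```

View pics/crop.png

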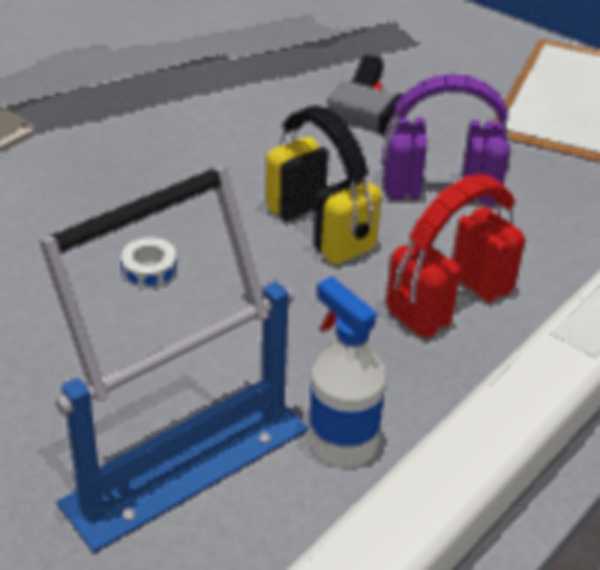

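The crop confirms it: the yellow, black-banded pair at crop (325,185) is the target. Red (450,250) and purple (450,140) are the look-alikes. Both views agree on the stand (hinge ≈ (672,-179), yaw ≈ -10.5°, rail ≈ 1.09 rad) and on the muffs (centre ≈ (525,195), yaw ≈ -10.7°, crest top at 166). I'll start with the move to the hinge side of the bar.

Emit:
{"name": "arm_command", "arguments": {"deltas": [{"dx": 0.391,"dy": -0.772,"dz": 0.109,"yaw": 12.8,"jaw": 0},{"dx": 0.391,"dy": -0.772,"dz": 0.109,"yaw": 12.8,"jaw": 0},{"dx": 0.391,"dy": -0.772,"dz": 0.109,"yaw": 12.8,"jaw": 0},{"dx": 0.391,"dy": -0.772,"dz": 0.109,"yaw": 12.8,"jaw": 0},{"dx": 0.391,"dy": -0.772,"dz": 0.109,"yaw": 12.8,"jaw": 0},{"dx": 0.391,"dy": -0.772,"dz": 0.109,"yaw": 12.8,"jaw": 0},{"dx": 0.391,"dy": -0.772,"dz": 0.109,"yaw": 12.8,"jaw": 0},{"dx": 0.391,"dy": -0.772,"dz": 0.109,"yaw": 12.8,"jaw": 0},{"dx": 0.391,"dy": -0.772,"dz": 0.109,"yaw": 12.8,"jaw": 0},{"dx": 0.391,"dy": -0.772,"dz": 0.109,"yaw": 12.8,"jaw": 0},{"dx": 0.391,"dy": -0.772,"dz": 0.109,"yaw": 12.8,"jaw": 0},{"dx": 0.391,"dy": -0.772,"dz": 0.109,"yaw": 12.8,"jaw": 0},{"dx": 0.391,"dy": -0.772,"dz": 0.109,"yaw": 12.8,"jaw": 0},{"dx": 0.391,"dy": -0.772,"dz": 0.109,"yaw": 12.8,"jaw": 0},{"dx": 0.391,"dy": -0.772,"dz": 0.109,"yaw": 12.8,"jaw": 0},{"dx": 0.391,"dy": -0.772,"dz": 0.109,"yaw": 12.8,"jaw": 0},{"dx": 0.391,"dy": -0.772,"dz": 0.109,"yaw": 12.8,"jaw": 0},{"dx": 0.391,"dy": -0.772,"dz": 0.109,"yaw": 12.8,"jaw": 0},{"dx": 0.391,"dy": -0.772,"dz": 0.109,"yaw": 12.8,"jaw": 0},{"dx": 0.391,"dy": -0.772,"dz": 0.109,"yaw": 12.8,"jaw": 0}]}}

```text
clock: 2.1
eef_pos: [647.8, -174.8, 339.4]
tool_rot: [3.141, -0.002, 2.958]
force: [-0.4, -0.3, -0.7]
width: 0.0
gripper_force: 0.0
```

Emit:
{"name": "arm_command", "arguments": {"deltas": [{"dz": -0.04,"jaw": 0},{"dz": -0.074,"jaw": 0},{"dx": -0.008,"dy": 0.0015,"dz": -0.076,"jaw": 0},{"dx": -0.016,"dy": 0.003,"dz": -0.077,"jaw": 0},{"dx": -0.023,"dy": 0.004,"dz": -0.08,"jaw": 0},{"dx": -0.03,"dy": 0.0055,"dz": -0.084,"jaw": 0},{"dx": -0.036,"dy": 0.007,"dz": -0.088,"jaw": 0},{"dx": -0.043,"dy": 0.008,"dz": -0.094,"jaw": 0},{"dx": -0.05,"dy": 0.009,"dz": -0.101,"jaw": 0},{"dx": -0.056,"dy": 0.0105,"dz": -0.108,"jaw": 0},{"dx": -0.062,"dy": 0.0115,"dz": -0.116,"jaw": 0},{"dx": -0.067,"dy": 0.0125,"dz": -0.124,"jaw": 0},{"dx": -0.072,"dy": 0.0135,"dz": -0.133,"jaw": 0},{"dx": -0.072,"dy": 0.0135,"dz": -0.133,"jaw": 0}]}}

```text
invalid input at $.deltas[0]: expected keys dx, dy, dz, yaw, jaw
```

Emit:
{"name": "arm_command", "arguments": {"deltas": [{"dx": 0,"dy": 0,"yaw": 0,"dz": -0.04,"jaw": 0},{"dx": 0,"dy": 0,"yaw": 0,"dz": -0.074,"jaw": 0},{"yaw": 0,"dx": -0.008,"dy": 0.0015,"dz": -0.076,"jaw": 0},{"yaw": 0,"dx": -0.016,"dy": 0.003,"dz": -0.077,"jaw": 0},{"yaw": 0,"dx": -0.023,"dy": 0.004,"dz": -0.08,"jaw": 0},{"yaw": 0,"dx": -0.03,"dy": 0.0055,"dz": -0.084,"jaw": 0},{"yaw": 0,"dx": -0.036,"dy": 0.007,"dz": -0.088,"jaw": 0},{"yaw": 0,"dx": -0.043,"dy": 0.008,"dz": -0.094,"jaw": 0},{"yaw": 0,"dx": -0.05,"dy": 0.009,"dz": -0.101,"jaw": 0},{"yaw": 0,"dx": -0.056,"dy": 0.0105,"dz": -0.108,"jaw": 0},{"yaw": 0,"dx": -0.062,"dy": 0.0115,"dz": -0.116,"jaw": 0},{"yaw": 0,"dx": -0.067,"dy": 0.0125,"dz": -0.124,"jaw": 0},{"yaw": 0,"dx": -0.072,"dy": 0.0135,"dz": -0.133,"jaw": 0},{"yaw": 0,"dx": -0.072,"dy": 0.0135,"dz": -0.133,"jaw": 0}]}}

```text
clock: 3.5
eef_pos: [574.9, -161.4, 205.7]
tool_rot: [-3.142, -0.003, 2.958]
force: [0.3, -0.5, -0.4]
width: -0.3
gripper_force: 0.1
```

Emit:
{"name": "arm_command", "arguments": {"deltas": [{"dx": 0,"dy": 0,"yaw": 0,"dz": 0.05,"jaw": 0},{"dx": 0,"dy": 0,"yaw": 0,"dz": 0.1,"jaw": 0},{"dx": 0,"dy": 0,"yaw": 0,"dz": 0.1,"jaw": 0}]}}

```text
clock: 3.8
eef_pos: [579.7, -162.8, 314.0]
tool_rot: [-3.141, 0.012, 2.958]
force: [0.9, -1.3, -0.4]
width: -0.2
gripper_force: 0.0
```

```bash
python3 - <<'E'
from h import *
ims=[]
for n in("scene","side","wrist"):
    im,d,K,T=grab(n); W=world(d,K,T); V=im.max(-1); ims.append(im)
    H=np.array([672,-179]);ux=np.array([.983,-.184]);uy=np.array([.184,.983])
    s=(W[...,:2]-H)@ux; t=(W[...,:2]-H)@uy
    m=(d>0)&(V<75)&(W[...,2]>150)&(W[...,2]<300)&(s<-40)&(s>-160)&(abs(t)<85)
    nc,lab,st,c=cv2.connectedComponentsWithStats(m.astype(np.uint8))
    for i in range(1,nc):
        if st[i,4]>60: k=lab==i; print(n,st[i].tolist(),"s",np.percentile(s[k],[5,50,95]).round(),"t",np.percentile(t[k],[5,50,95]).round(),"z",np.percentile(W[k][:,2],[5,50,95]).round())
o=np.hstack([ims[0][100:320,130:330],ims[1][100:320,220:420],cv2.resize(ims[2],(293,220))])
cv2.imwrite("pics/b.png",o[:,:,::-1])
E
```

```text
scene [181, 170, 53, 26, 345] s [-108. -100.  -97.] t [-69.  -4.  71.] z [238. 246. 250.]
side [261, 165, 35, 36, 277] s [-116. -111. -100.] t [-67.   1.  79.] z [238. 245. 249.]
wrist [152, 187, 220, 26, 5002] s [-114. -108.  -99.] t [-69.   4.  75.] z [243. 248. 250.]
```

View pics/b.png

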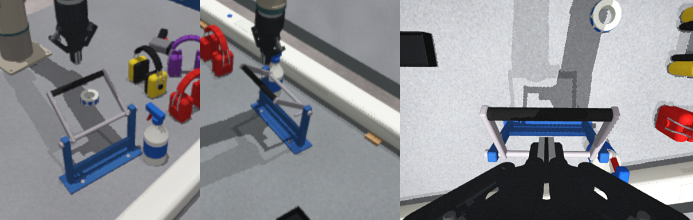

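The bar now lies at about 0.64 rad. It stayed where I left it, with its axis at z≈241. Next I'll press it down from above.

Emit:
{"name": "arm_command", "arguments": {"deltas": [{"dx": -0.008,"dy": 0.0015,"yaw": 0,"dz": -0.03,"jaw": 0},{"dx": -0.008,"dy": 0.0015,"yaw": 0,"dz": -0.048,"jaw": 0},{"dx": -0.012,"dy": 0.002,"yaw": 0,"dz": -0.06,"jaw": 0},{"dx": -0.015,"dy": 0.003,"yaw": 0,"dz": -0.071,"jaw": 0},{"dx": -0.018,"dy": 0.0035,"yaw": 0,"dz": -0.083,"jaw": 0},{"dx": -0.022,"dy": 0.004,"yaw": 0,"dz": -0.096,"jaw": 0},{"dx": -0.025,"dy": 0.0048,"yaw": 0,"dz": -0.108,"jaw": 0},{"dx": -0.027,"dy": 0.005,"yaw": 0,"dz": -0.117,"jaw": 0},{"dx": -0.028,"dy": 0.005,"yaw": 0,"dz": -0.126,"jaw": 0},{"dx": -0.028,"dy": 0.005,"yaw": 0,"dz": -0.13,"jaw": 0},{"dx": -0.028,"dy": 0.005,"yaw": 0,"dz": -0.13,"jaw": 0}]}}

```text
clock: 5.05
eef_pos: [548.1, -156.5, 176.6]
tool_rot: [3.142, -0.001, 2.958]
force: [-0.3, -0.1, 0.5]
width: -0.3
gripper_force: 0.0
```

Emit:
{"name": "arm_command", "arguments": {"deltas": [{"dx": 0,"dy": 0,"yaw": 0,"dz": -0.003,"jaw": 0},{"dx": 0,"dy": 0,"yaw": 0,"dz": -0.005,"jaw": 0},{"dx": 0,"dy": 0,"yaw": 0,"dz": -0.006,"jaw": 0}]}}

```text
clock: 5.35
eef_pos: [548.7, -156.7, 171.9]
tool_rot: [-3.142, 0.001, 2.958]
force: [-2.2, 0.9, 8.6]
width: -0.2
gripper_force: 4.6
```

Emit:
{"name": "arm_command", "arguments": {"deltas": [{"dx": 0,"dy": 0,"yaw": 0,"dz": -0.002,"jaw": 0},{"dx": 0,"dy": 0,"yaw": 0,"dz": -0.004,"jaw": 0},{"dx": 0,"dy": 0,"yaw": 0,"dz": -0.004,"jaw": 0}]}}

```text
clock: 5.65
eef_pos: [548.8, -156.8, 171.5]
tool_rot: [3.141, 0.003, 2.958]
force: [-6.7, 3.1, 27.7]
width: -0.2
gripper_force: 14.4
```

Hard stop at z=171.5, where level puts the bar's top at 172. I'll lift off and check the bar's pose precisely.

Emit:
{"name": "arm_command", "arguments": {"deltas": [{"dx": 0,"dy": 0,"yaw": 0,"dz": 0.05,"jaw": 0},{"dx": 0,"dy": 0,"yaw": 0,"dz": 0.1,"jaw": 0},{"dx": 0,"dy": 0,"yaw": 0,"dz": 0.15,"jaw": 0.7},{"dx": 0,"dy": 0,"yaw": 0,"dz": 0.17,"jaw": 0.7},{"dx": 0,"dy": 0,"yaw": 0,"dz": 0.17,"jaw": 0.7},{"dx": 0,"dy": 0,"yaw": 0,"dz": 0.17,"jaw": 0.7}]}}

```text
clock: 6.25
eef_pos: [547.9, -156.4, 337.2]
tool_rot: [3.141, 0.0, 2.958]
force: [-0.3, 0.7, 0.6]
width: 57.7
gripper_force: 0.0
```

```bash
cat >> h.py <<'E'
H=np.array([672,-179]);ux=np.array([.983,-.184]);uy=np.array([.184,.983])
def bar(W,im,d,lo=155,hi=180):
    s=(W[...,:2]-H)@ux; t=(W[...,:2]-H)@uy
    m=(d>0)&(im.max(-1)<75)&(W[...,2]>lo)&(W[...,2]<hi)&(s<-100)&(s>-160)&(abs(t)<80)
    nc,lab,st,c=cv2.connectedComponentsWithStats(m.astype(np.uint8)); k=lab==1+np.argmax(st[1:,4]); return W[k],st[1:].max(0)[4]
E
python3 - <<'E'
from h import *
for n in("scene","side","wrist"):
    im,d,K,T=grab(n); W=world(d,K,T)
    P,N=bar(W,im,d); top=P[P[:,2]>np.percentile(P[:,2],70)]
    t=(P[:,:2]-H)@uy; r=cv2.minAreaRect(P[:,:2].astype(np.float32))
    print(n,N,"z95",np.percentile(P[:,2],[50,95]).round(1),"rect",np.round(r[0],1),np.round(r[1],1),round(r[2],1),"t",np.percentile(t,[1,99]).round(),"top med",np.median(top,0).round(1))
s=read_state();print(s["eef_pos"],s["tool_rot"],s["width"])
cv2.imwrite("pics/w.png",im[:,:,::-1])
E
```

```text
scene 279 z95 [170.3 173.5] rect [ 545.3 -153.7] [153.8  18.5] 79.1 t [-73.  77.] top med [ 544.5 -160.3  172.7]
side 238 z95 [168.9 172.9] rect [ 541.2 -152.6] [155.1  18.1] 79.4 t [-73.  79.] top med [ 539.  -166.5  171.7]
wrist 2341 z95 [171.7 173.6] rect [ 544.  -153.5] [157.   18.5] 79.1 t [-75.  78.] top med [ 543.5 -156.7  173.1]
[ 547.30088218 -156.21861526  335.6395999 ] [ 3.14140246 -0.00329067  2.95824705] 59.85126690941926
```

View pics/w.png

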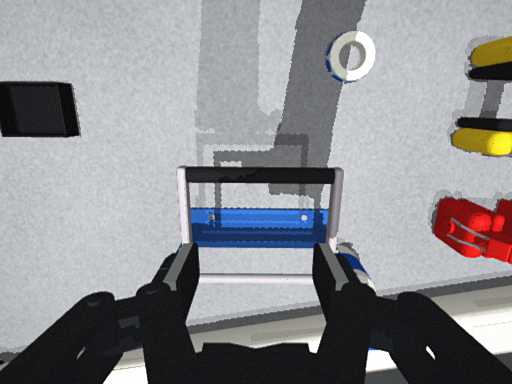

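The wrist view shows the bar level: black bar at row 175, columns 188–332, top at z≈173, with its centre at (543.5,-153.5) and direction 79.1°. All three cameras agree. I'll move above the yellow muffs and measure the band close up.

Emit:
{"name": "arm_command", "arguments": {"deltas": [{"dx": 0,"dy": 0.35,"yaw": 0,"dz": 0.0,"jaw": 0.7},{"dx": 0,"dy": 0.35,"yaw": 0,"dz": 0.0,"jaw": 0.7},{"dx": 0,"dy": 0.35,"yaw": 0,"dz": 0.0,"jaw": 0.7},{"dx": 0,"dy": 0.35,"yaw": 0,"dz": 0.0,"jaw": 0.7},{"dx": 0,"dy": 0.35,"yaw": 0,"dz": 0.0,"jaw": 0.7},{"dx": 0,"dy": 0.35,"yaw": 0,"dz": 0.0,"jaw": 0.7},{"dx": 0,"dy": 0.35,"yaw": 0,"dz": 0.0,"jaw": 0.7},{"dx": 0,"dy": 0.35,"yaw": 0,"dz": 0.0,"jaw": 0.7},{"dx": 0,"dy": 0.35,"yaw": 0,"dz": 0.0,"jaw": 0.7},{"dx": 0,"dy": 0.35,"yaw": 0,"dz": 0.0,"jaw": 0.7}]}}

```text
clock: 7.4
eef_pos: [548.1, 191.8, 336.3]
tool_rot: [-3.139, -0.001, 2.956]
force: [-0.4, 0.2, -0.2]
width: 59.7
gripper_force: 0.0
```

```bash
python3 - <<'E'
from h import *
for n in("wrist","scene","side"):
    im,d,K,T=grab(n); W=world(d,K,T)
    if n=="wrist": cv2.imwrite("pics/w2.png",im[:,:,::-1])
    hsv=cv2.cvtColor(im,cv2.COLOR_RGB2HSV); near=(d>0)&(abs(W[...,0]-525)<110)&(abs(W[...,1]-195)<70)
    b=near&(im.max(-1)<75)&(W[...,2]>135)&(W[...,2]<175)
    nc,lab,st,c=cv2.connectedComponentsWithStats(b.astype(np.uint8)); P=W[lab==1+np.argmax(st[1:,4])]
    r=cv2.minAreaRect(P[:,:2].astype(np.float32)); q=P[P[:,2]>np.percentile(P[:,2],98)-4]
    print(n,len(P),"z",np.percentile(P[:,2],[50,98]).round(1),"rect",np.round(r[0],1),np.round(r[1],1),round(r[2],1),"crest",np.median(q,0).round(1),np.round(cv2.minAreaRect(q[:,:2].astype(np.float32))[0],1))
    y=near&(hsv[...,0]>20)&(hsv[...,0]<35)&(hsv[...,1]>130)&(W[...,2]>84)&(W[...,2]<98)
    nc,lab,st,c=cv2.connectedComponentsWithStats(y.astype(np.uint8))
    for i in range(1,nc):
        if st[i,4]>20: r=cv2.minAreaRect(W[lab==i][:,:2].astype(np.float32)); print("  cup",st[i,4],np.round(r[0],1),np.round(r[1],1),round(r[2],1))
s=read_state();print(s["clock"],s["eef_pos"],s["tool_rot"],s["width"])
E
```

```text
wrist 2423 z [161.5 167.9] rect [525.7 202.3] [ 25.9 122. ] 77.3 crest [524.9 202.3 166.2] [525.4 202.4]
  cup 358 [462.6 192.1] [22.  28.1] 72.8
  cup 322 [472.9 239.7] [21.2 29.1] 89.3
  cup 280 [576.1 165.4] [21.3 29. ] 79.8
  cup 223 [586.3 214.8] [18.4 28.6] 76.7
scene 183 z [157.9 168. ] rect [530.6 197.1] [ 29.4 114.4] 78.7 crest [525.  199.3 165.5] [526.1 196. ]
  cup 82 [474.8 207.3] [63.9 29.3] 81.7
  cup 73 [579.  181.8] [57.7 35.3] 77.8
side 228 z [156.2 166.3] rect [522.8 200.5] [ 33.5 118.4] 75.1 crest [522.4 198.8 164. ] [520.8 199.6]
  cup 91 [577.1 184.7] [64.2 33.2] 73.2
  cup 55 [466.4 199.3] [46.9 23.8] 53.1
7.55 [548.44912304 191.61792389 337.14465862] [-3.14080052e+00 -1.51613922e-04  2.95532681e+00] 59.40442240759555
```

View pics/w2.png

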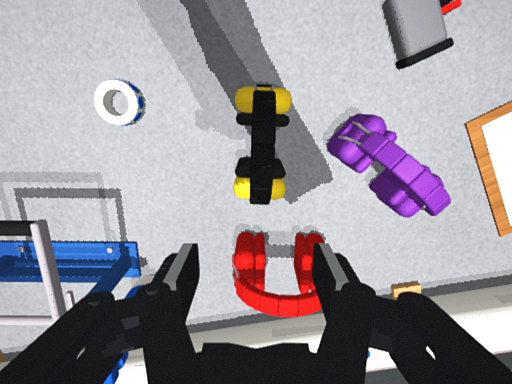

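Wrist view: the yellow muffs sit at columns 235–292, rows 85–205, with the black band down the middle. Red is at (280,275) and purple at (390,165). The crest is at (525,201.5), z≈166, and the muffs' y direction is 77°. I'll approach from above.

Emit:
{"name": "arm_command", "arguments": {"deltas": [{"dx": -0.012,"dy": 0.005,"yaw": -2.3,"dz": -0.05,"jaw": 0.7},{"dx": -0.023,"dy": 0.0095,"yaw": -2.3,"dz": -0.1,"jaw": 0.7},{"dx": -0.023,"dy": 0.0095,"yaw": -2.3,"dz": -0.14,"jaw": 0.7},{"dx": -0.023,"dy": 0.0095,"yaw": -2.3,"dz": -0.14,"jaw": 0.7},{"dx": -0.023,"dy": 0.0095,"yaw": -2.3,"dz": -0.14,"jaw": 0.7},{"dx": -0.023,"dy": 0.0095,"yaw": -2.3,"dz": -0.14,"jaw": 0.7}]}}

```text
clock: 8.15
eef_pos: [527.4, 203.0, 199.8]
tool_rot: [3.139, 0.004, 2.917]
force: [-0.3, 0.7, -0.3]
width: 60.1
gripper_force: 0.0
```

```bash
python3 - <<'E'
from h import *
s=read_state();print(s["clock"],s["eef_pos"],s["tool_rot"],s["width"])
im,d,K,T=grab("wrist"); W=world(d,K,T)
s=read_state();print(s["clock"],s["eef_pos"],s["tool_rot"],s["width"])
b=(abs(W[...,0]-525)<70)&(abs(W[...,1]-201)<22)&(im.max(-1)<75)&(W[...,2]>135)&(W[...,2]<175)&(d>0)
P=W[b]; 
for lo in(135,155,160):
    q=P[P[:,2]>lo]; r=cv2.minAreaRect(q[:,:2].astype(np.float32)); print(len(q),np.round(r[0],1),np.round(r[1],1),round(r[2],1))
print(np.percentile(P[:,2],[90,98]))
E
```

```text
8.15 [527.42169169 203.01750505 199.8057939 ] [3.13899488 0.00398731 2.91670637] 60.078237542573376
8.2 [527.37841503 203.1960068  199.94433734] [3.13866224 0.00426904 2.91692112] 60.03135424424058
5662 [524.4 202.7] [ 26.  120.6] 77.2
4242 [525.1 202.6] [26.  84.4] 77.2
3404 [525.4 202.3] [25.7 69.2] 77.7
[167.06030684 167.80844468]
```

Emit:
{"name": "arm_command", "arguments": {"deltas": [{"dx": -0.002,"dy": -0.0005,"yaw": 0,"dz": -0.025,"jaw": 0.7},{"dx": -0.002,"dy": -0.0005,"yaw": 0,"dz": -0.045,"jaw": 0.7},{"dx": -0.002,"dy": -0.0005,"yaw": 0,"dz": -0.045,"jaw": 0.7},{"dx": -0.002,"dy": -0.0005,"yaw": 0,"dz": -0.045,"jaw": 0.7}]}}

```text
clock: 8.6
eef_pos: [524.3, 202.7, 153.9]
tool_rot: [3.14, 0.002, 2.918]
force: [0.4, -0.3, 0.0]
width: 59.6
gripper_force: 0.0
```

Emit:
{"name": "arm_command", "arguments": {"deltas": [{"dx": 0,"dy": 0,"yaw": 0,"dz": 0,"jaw": 0.15},{"dx": 0,"dy": 0,"yaw": 0,"dz": 0,"jaw": 0.15},{"dx": 0,"dy": 0,"yaw": 0,"dz": 0,"jaw": 0.1},{"dx": 0,"dy": 0,"yaw": 0,"dz": 0,"jaw": 0.1},{"dx": 0,"dy": 0,"yaw": 0,"dz": 0,"jaw": 0.1},{"dx": 0,"dy": 0,"yaw": 0,"dz": 0,"jaw": 0.1}]}}

```text
clock: 9.2
eef_pos: [524.2, 203.3, 153.8]
tool_rot: [3.139, 0.002, 2.918]
force: [0.3, 1.6, 6.2]
width: 24.4
gripper_force: 60.5
```

Emit:
{"name": "arm_command", "arguments": {"deltas": [{"dx": 0,"dy": 0,"yaw": 0,"dz": 0.01,"jaw": 0.1},{"dx": 0,"dy": 0,"yaw": 0,"dz": 0.03,"jaw": 0.1},{"dx": 0,"dy": 0,"yaw": 0,"dz": 0.06,"jaw": 0.1},{"dx": 0,"dy": 0,"yaw": 0,"dz": 0.1,"jaw": 0.1},{"dx": 0,"dy": 0,"yaw": 0,"dz": 0.14,"jaw": 0.1},{"dx": 0,"dy": 0,"yaw": 0,"dz": 0.18,"jaw": 0.1},{"dx": 0,"dy": 0,"yaw": 0,"dz": 0.21,"jaw": 0.1},{"dx": 0,"dy": 0,"yaw": 0,"dz": 0.23,"jaw": 0.1},{"dx": 0,"dy": 0,"yaw": 0,"dz": 0.24,"jaw": 0.1},{"dx": 0,"dy": 0,"yaw": 0,"dz": 0.24,"jaw": 0.1}]}}

```text
clock: 10.2
eef_pos: [523.4, 202.5, 393.4]
tool_rot: [3.14, 0.002, 2.918]
force: [-0.2, 0.6, -0.9]
width: 24.2
gripper_force: 59.5
```

```bash
python3 - <<'E'
from h import *
s=read_state();print(s["clock"],s["eef_pos"],s["tool_rot"],s["width"],s["force"])
e=np.array(s["eef_pos"])
for n in("scene","side"):
    im,d,K,T=grab(n); W=world(d,K,T); hsv=cv2.cvtColor(im,cv2.COLOR_RGB2HSV)
    y=(d>0)&(np.hypot(W[...,0]-e[0],W[...,1]-e[1])<130)&(hsv[...,0]>20)&(hsv[...,0]<35)&(hsv[...,1]>130)&(W[...,2]>e[2]-175)
    nc,lab,st,c=cv2.connectedComponentsWithStats(y.astype(np.uint8))
    for i in range(1,nc):
        if st[i,4]>40: print(n,st[i,4],np.percentile(W[lab==i]-e,[3,50,97],axis=0).round().tolist())
cv2.imwrite("pics/held.png",im[:,:,::-1])
E
```

```text
10.2 [523.38439248 202.45402325 393.40353528] [3.14049654e+00 1.52988992e-03 2.91787536e+00] 24.208703423947 [-0.21497167  0.60859837 -0.90614074]
scene 193 [[-65.0, -29.0, -137.0], [-53.0, -23.0, -77.0], [-38.0, 29.0, -61.0]]
scene 436 [[39.0, -53.0, -142.0], [66.0, -40.0, -103.0], [79.0, 8.0, -62.0]]
scene 55 [[54.0, -24.0, -95.0], [73.0, -15.0, -73.0], [76.0, 3.0, -61.0]]
side 290 [[32.0, -52.0, -141.0], [48.0, -43.0, -83.0], [67.0, 7.0, -64.0]]
side 334 [[-80.0, -27.0, -141.0], [-68.0, -18.0, -96.0], [-45.0, 21.0, -64.0]]
```

View pics/held.png

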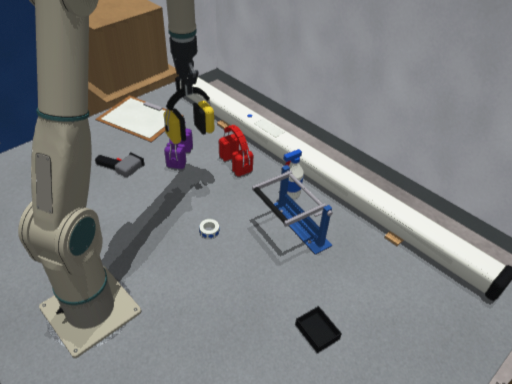

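The held view shows the muffs level in the gripper, with cups at (175,127) and (203,117), and the bar level at (270,205). I'll carry them over the bar.

Emit:
{"name": "arm_command", "arguments": {"deltas": [{"dx": 0.001,"dy": -0.01,"yaw": 2,"dz": 0,"jaw": 0.1},{"dx": 0.002,"dy": -0.03,"yaw": 2,"dz": 0,"jaw": 0.1},{"dx": 0.004,"dy": -0.06,"yaw": 2,"dz": 0,"jaw": 0.1},{"dx": 0.006,"dy": -0.1,"yaw": 2,"dz": 0,"jaw": 0.1},{"dx": 0.008,"dy": -0.14,"yaw": 2,"dz": 0,"jaw": 0.1},{"dx": 0.01,"dy": -0.18,"yaw": 2,"dz": 0,"jaw": 0.1},{"dx": 0.012,"dy": -0.22,"yaw": 2,"dz": 0,"jaw": 0.1},{"dx": 0.014,"dy": -0.26,"yaw": 2,"dz": 0,"jaw": 0.1},{"dx": 0.016,"dy": -0.3,"yaw": 2,"dz": 0,"jaw": 0.1},{"dx": 0.018,"dy": -0.33,"yaw": 2,"dz": 0,"jaw": 0.1},{"dx": 0.019,"dy": -0.35,"yaw": 2,"dz": 0,"jaw": 0.1},{"dx": 0.019,"dy": -0.356,"yaw": 2,"dz": 0,"jaw": 0.1},{"dx": 0.019,"dy": -0.356,"yaw": 2,"dz": 0,"jaw": 0.1},{"dx": 0.019,"dy": -0.356,"yaw": 2,"dz": 0,"jaw": 0.1}]}}

```text
clock: 11.7
eef_pos: [542.1, -151.6, 391.6]
tool_rot: [3.14, -0.002, 2.955]
force: [0.1, 0.4, -1.6]
width: 24.3
gripper_force: 59.5
```

```bash
cat > chk.py <<'E'
from h import *
s=read_state();print(s["clock"],np.round(s["eef_pos"],1),s["tool_rot"][2],round(s["width"],1),np.round(s["force"],1))
e=np.array(s["eef_pos"])
for n in("scene","side"):
    im,d,K,T=grab(n); W=world(d,K,T); hsv=cv2.cvtColor(im,cv2.COLOR_RGB2HSV)
    q=(W[...,:2]-[543.5,-153.5]); a=q@ux; t=q@uy
    y=(d>0)&(abs(a)<120)&(abs(t)<90)&(hsv[...,0]>20)&(hsv[...,0]<35)&(hsv[...,1]>130)
    for nm,k in(("far",y&(a>0)),("near",y&(a<0))):
        print(n,nm,k.sum(),"a",np.percentile(a[k],[2,98]).round(),"t",np.percentile(t[k],[2,98]).round(),"z",np.percentile(W[...,2][k],[1,99]).round())
E
python3 chk.py
```

```text
11.7 [ 542.1 -151.6  391.6] 2.954887753955065 24.3 [ 0.1  0.4 -1.6]
scene far 743 a [41. 76.] t [-38.  29.] z [246. 332.]
scene near 268 a [-65. -34.] t [-38.  27.] z [252. 332.]
side far 331 a [38. 68.] t [-37.  26.] z [251. 331.]
side near 514 a [-78. -43.] t [-37.  27.] z [250. 331.]
```

Emit:
{"name": "arm_command", "arguments": {"deltas": [{"dx": 0.001,"dy": 0,"yaw": 0,"dz": -0.02,"jaw": 0.1},{"dx": 0.001,"dy": 0,"yaw": 0,"dz": -0.04,"jaw": 0.1},{"dx": 0.001,"dy": 0,"yaw": 0,"dz": -0.06,"jaw": 0.1},{"dx": 0.001,"dy": 0,"yaw": 0,"dz": -0.08,"jaw": 0.1},{"dx": 0.001,"dy": 0,"yaw": 0,"dz": -0.1,"jaw": 0.1},{"dx": 0.001,"dy": 0,"yaw": 0,"dz": -0.12,"jaw": 0.1},{"dx": 0.001,"dy": 0,"yaw": 0,"dz": -0.14,"jaw": 0.1},{"dx": 0.001,"dy": 0,"yaw": 0,"dz": -0.16,"jaw": 0.1},{"dx": 0.001,"dy": 0,"yaw": 0,"dz": -0.18,"jaw": 0.1},{"dx": 0.001,"dy": 0,"yaw": 0,"dz": -0.195,"jaw": 0.1},{"dx": 0.001,"dy": 0,"yaw": 0,"dz": -0.205,"jaw": 0.1},{"dx": 0.001,"dy": 0,"yaw": 0,"dz": -0.205,"jaw": 0.1}]}}

```text
clock: 13.0
eef_pos: [542.6, -152.3, 186.2]
tool_rot: [3.141, -0.003, 2.954]
force: [0.1, -0.9, -2.4]
width: 24.3
gripper_force: 59.5
```

```bash
python3 chk.py
```

```text
13.0 [ 542.6 -152.3  186.2] 2.954369473166139 24.3 [ 0.1 -0.9 -2.4]
scene far 420 a [38. 78.] t [-39.  29.] z [ 42. 160.]
scene near 87 a [-70.  -2.] t [-53.  13.] z [ 77. 174.]
side far 220 a [36. 69.] t [-39.  28.] z [ 48. 172.]
side near 406 a [-78. -41.] t [-38.  27.] z [ 46. 127.]
```

Emit:
{"name": "arm_command", "arguments": {"deltas": [{"dx": 0,"dy": 0,"yaw": 0,"dz": -0.003,"jaw": 0.1},{"dx": 0,"dy": 0,"yaw": 0,"dz": -0.006,"jaw": 0.1},{"dx": 0,"dy": 0,"yaw": 0,"dz": -0.009,"jaw": 0.1},{"dx": 0,"dy": 0,"yaw": 0,"dz": -0.011,"jaw": 0.1},{"dx": 0,"dy": 0,"yaw": 0,"dz": -0.011,"jaw": 0.1}]}}

```text
clock: 13.6
eef_pos: [542.9, -153.5, 176.0]
tool_rot: [3.142, -0.001, 2.953]
force: [0.7, -0.1, -1.5]
width: 23.8
gripper_force: 59.5
```

Emit:
{"name": "arm_command", "arguments": {"deltas": [{"dx": 0,"dy": 0,"yaw": 0,"dz": -0.001,"jaw": 0.1},{"dx": 0,"dy": 0,"yaw": 0,"dz": -0.002,"jaw": 0.1},{"dx": 0,"dy": 0,"yaw": 0,"dz": -0.0025,"jaw": 0.1},{"dx": 0,"dy": 0,"yaw": 0,"dz": -0.0025,"jaw": 0.1}]}}

```text
clock: 14.0
eef_pos: [543.2, -153.6, 173.8]
tool_rot: [-3.142, 0.0, 2.953]
force: [-0.4, -0.4, -2.0]
width: 24.4
gripper_force: 59.5
```

Emit:
{"name": "arm_command", "arguments": {"deltas": [{"dx": 0,"dy": 0,"yaw": 0,"dz": -0.001,"jaw": 0.1},{"dx": 0,"dy": 0,"yaw": 0,"dz": -0.0015,"jaw": 0.1},{"dx": 0,"dy": 0,"yaw": 0,"dz": -0.0015,"jaw": 0.1}]}}

```text
clock: 14.3
eef_pos: [543.3, -153.6, 173.6]
tool_rot: [3.141, 0.001, 2.953]
force: [-1.8, 0.9, 7.3]
width: 24.6
gripper_force: 60.7
```

The band is on the bar (force rose from -2 to +7 N at z 173.6). Release slowly.

Emit:
{"name": "arm_command", "arguments": {"deltas": [{"dx": 0,"dy": 0,"yaw": 0,"dz": 0.0005,"jaw": 0.3},{"dx": 0,"dy": 0,"yaw": 0,"dz": 0.0005,"jaw": 0.35},{"dx": 0,"dy": 0,"yaw": 0,"dz": 0.0005,"jaw": 0.4},{"dx": 0,"dy": 0,"yaw": 0,"dz": 0.0005,"jaw": 0.5},{"dx": 0,"dy": 0,"yaw": 0,"dz": 0.0005,"jaw": 0.6},{"dx": 0,"dy": 0,"yaw": 0,"dz": 0.0005,"jaw": 0.6},{"dx": 0,"dy": 0,"yaw": 0,"dz": 0.0005,"jaw": 0.6},{"dx": 0,"dy": 0,"yaw": 0,"dz": 0.0005,"jaw": 0.6}]}}

```text
clock: 15.1
eef_pos: [543.2, -153.5, 172.8]
tool_rot: [-3.142, -0.0, 2.953]
force: [0.8, -0.0, -0.5]
width: 51.1
gripper_force: 0.0
```

```bash
python3 chk.py
```

```text
15.1 [ 543.2 -153.5  172.8] 2.9528918517955898 51.1 [ 0.8 -0.  -0.5]
scene far 419 a [ 8. 78.] t [-45.  28.] z [ 29. 164.]
scene near 46 a [-54. -31.] t [-39.  88.] z [  0. 113.]
side far 193 a [ 4. 69.] t [-46.  19.] z [ 31. 193.]
side near 403 a [-80. -42.] t [-40.  25.] z [ 33. 117.]
```

Emit:
{"name": "arm_command", "arguments": {"deltas": [{"dx": 0,"dy": 0,"yaw": 0,"dz": 0.01,"jaw": 0.6},{"dx": 0,"dy": 0,"yaw": 0,"dz": 0.03,"jaw": 0.6},{"dx": 0,"dy": 0,"yaw": 0,"dz": 0.06,"jaw": 0.6},{"dx": 0,"dy": 0,"yaw": 0,"dz": 0.1,"jaw": 0.6},{"dx": 0,"dy": 0,"yaw": 0,"dz": 0.14,"jaw": 0.6},{"dx": 0,"dy": 0,"yaw": 0,"dz": 0.18,"jaw": 0.6},{"dx": 0,"dy": 0,"yaw": 0,"dz": 0.2,"jaw": 0.6},{"dx": 0,"dy": 0,"yaw": 0,"dz": 0.2,"jaw": 0.6},{"dx": 0,"dy": 0,"yaw": 0,"dz": 0.2,"jaw": 0.6},{"dx": 0,"dy": 0,"yaw": 0,"dz": 0.2,"jaw": 0.6}]}}

```text
clock: 16.2
eef_pos: [542.4, -153.3, 371.8]
tool_rot: [3.141, -0.002, 2.953]
force: [0.1, 0.3, 0.5]
width: 51.1
gripper_force: 0.0
```

```bash
python3 chk.py && python3 chk.py && python3 - <<'E'
from h import *
a=grab("scene")[0];b=grab("side")[0]
cv2.imwrite("pics/f.png",np.hstack([cv2.resize(a[110:310,150:350],(400,400)),cv2.resize(b[90:290,160:360],(400,400))])[:,:,::-1])
E
```

```text
16.2 [ 542.4 -153.3  371.8] 2.952912762650791 51.1 [0.1 0.3 0.5]
scene far 415 a [ 8. 78.] t [-46.  28.] z [ 30. 164.]
scene near 47 a [-55. -31.] t [-39.  23.] z [ 36. 112.]
side far 201 a [ 7. 68.] t [-41.  27.] z [ 31. 166.]
side near 406 a [-80. -42.] t [-40.  26.] z [ 34. 115.]
16.3 [ 542.5 -153.3  371.6] 2.9529582935858416 51.4 [ 0.2  0.2 -0.1]
scene far 419 a [ 8. 78.] t [-47.  28.] z [ 31. 164.]
scene near 46 a [-56. -32.] t [-39.  25.] z [ 34. 113.]
side far 198 a [ 6. 69.] t [-43.  26.] z [ 31. 169.]
side near 407 a [-79. -43.] t [-40.  27.] z [ 36. 115.]
```

View pics/f.png

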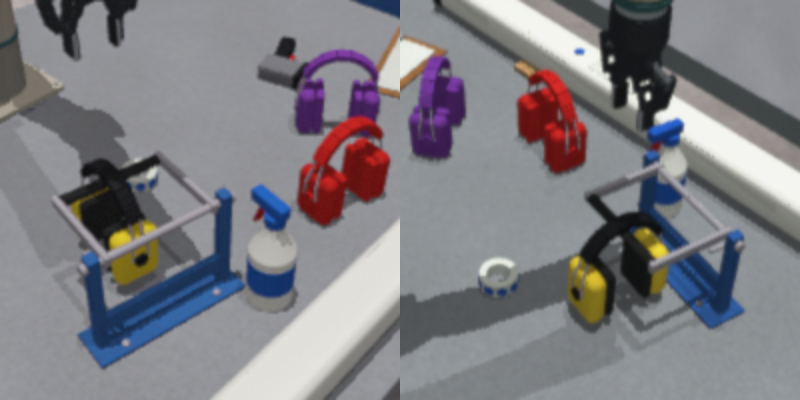

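The muffs hang astride the level bar, one cup on each side, clear of the bench and still. The spray bottle, dot roll and look-alikes haven't moved, and the gripper is clear, so I'll hand in.

```bash
python3 -c "from cell import *; print(finish_job())"
```

```text
the job is handed in; nothing more can be done
None
```

The bar is folded level on its stops, and the yellow ear defenders hang still astride it, clear of the bench; the job was handed in at about 16 s, and the other things were not touched.

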